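Pin the retaining bar of a chocolatier's vibrating table

ROBOT

A 7-joint arm with a two-finger parallel gripper is mounted at the origin on the work surface. World frame = base frame: x ahead of the robot, y to its left, z up, the work surface at z = 0. Lengths are in mm, angles in rad, forces in N, time in s.
With the tool pointing down it reaches from about 400 to 925 mm from the base axis. Payload 4.1 kg.
Tool frame: the origin (TCP) lies between the finger pads; the fingertips stand arm.finger_overhang ahead of it and the grasp point (between the pads) lies 11 mm behind it (arm.finger_overhang is the distance from the TCP to the fingertips, in mm); z points along the fingers, y is the line along which they close (so a half turn about z gives the same grasp; the last joint's range is limited). The gripper opens to 85 mm and grips with 20 to 120 N. Pads are 22 mm wide; open, the fingers measure 114 mm over their backs; the gripper's body (76 mm by 85 mm) begins 54 mm behind the grasp point. The pads swing forward as they close: fully open they stand 13 mm farther back than shut.
Start: joints at [-1.394, 0.398, 0.045, 1.537, -0.019, 1.207, -0.051], TCP at [176.983, 625.475, 239.347] pointing down, gripper open.
Joint ranges: [-2.82, 2.82], [-0.49, 2.23], [-1.37, 1.46], [0, 2.46], [-1.36, 4.5], [0.23, 2], [-2.94, 2.94]. Speed limits (rad/s): [2.57, 2.57, 3.14, 3.14, 3.14, 3.14, 3.14].

INTERFACE

Orientations are given as a unit quaternion [w, x, y, z].
In Python, from workcell import get_state, imaging, hand_in, arm gives the robot as it stands.
- The arm moves only by the tool drive_tool, never from a script. Its argument "plan" is one flat list of numbers, 5 for each row, row after row: the shift along the world's x, y, z in mm, then the turn about the world's z in degrees, then the closure in counts, from 0 (fully open) to 255 (shut). In form: [tx, ty, tz, roll, grip, tx, ty, tz, roll, grip, ...]. A call has 1 to 12 rows; each row is the pose to reach, as a shift and turn from the pose commanded when the call began; what a row does not reach only later rows make up. A row lasts 1/12 s, in which the tool goes at most 41.7 mm and 7.16 degrees, less where a joint would pass 70% of its speed; a pose out of reach is approached as far as the arm can. A call with a gripper value outside its range is refused whole. The fingers move at their own pace and stop on an object; "force" is the grip in N (left out, the last holds). Time passes only in rows, so rows that repeat a pose let the fingers close. It gives the time, the measured TCP pose, the force, the opening and the grip force at its end, in the units of the state.
- get_state(): the state, without advancing time (a new reading comes with each control period).
- imaging.get_image(name): name is "side" or "top"; returns a dict with "pixels" (480x640x3 uint8, red, green, blue), "fx", "fy", "cx", "cy" (pixels), "R" (3x3) and "t" (3): a world point X has camera coordinates R X + t. Camera axes: x right, y down, z forward; pixel columns grow to the right and rows downward; lengths in mm; the calibration is good to about 2 mm. A picture is of the moment at which its call begins. There is no depth.
- hand_in(): hands the job in; it is judged then, once.
The state is a dict: "t": time; "joints": joint angles; "qvel": joint speeds; "tau": joint torques, N m; "tcp_pos": TCP position; "ee_rot": TCP orientation; "force": force on the tool from outside, world axes, zero at the start; "wrist_torque": the same for the moment, N m; "opening": finger opening in mm; "gripper_force": force on a finger pad.
Only numpy, scipy, OpenCV 4.12 (cv2) and the standard library are available. Lean on these libraries where they do the work, as an engineer would, in place of code of your own. Each camera call takes 0.05 s, during which the arm holds its last target. There are 200 camera calls.

TASK

Swing the retaining bar of the vibrating table over the filled chocolate mould and up against the stop in its clevis. Then take the ball-lock pin out of its rest block, start its nose in the clevis hole, press its button and slide it down through clevis and bar until its shoulder sits fully home, and let the button come back up so that the balls lock. Never force the pin (no more than about 35 N on it), and leave the mould, the gift box and the scraper where they are.

Things in the scene. Friction and masses are not known exactly. Their poses are not given: they have to be found in the camera images.
- shaker: Bench vibrating table, fixed: stainless housing on levelling feet that hold it 0 to 10 mm above the counter (it varies), 310 x 170 mm top plate with its face at z = 112 mm, long side along its x. Origin: centre of its underside (z = 0), z up. Pivot bracket at the middle of its +y edge, clevis at the middle of its -y edge. Highest fixed part: the clevis top, z = 166 mm.
- clevis_hole (a point): Mouth of the vertical clevis hole: its centre in the top face of the clevis, 166 mm above the vibrating table's origin; axes as the vibrating table's. The clevis is an aluminium fork 52 x 46 mm with two level plates, the upper 12 mm thick; a wall at its +x side joins them and stops the bar, the gap is open to -x. The holes in both plates and in the bar are 17.2 mm in diameter.
- bar (a joint): Angle of the flat steel retaining bar about its vertical pivot, rad: 0 = against the stop, its hole in line with the clevis holes; grows to 1.3 as the free end swings to the table's -x side (towards the robot). Bar 12 mm thick, top 13 mm below the clevis top, pivot to hole 210 mm. It stays where it is left (0.25 N m of friction, 2.4 N at the knob).
- bar_knob (a point): Centre of the top of the black upright knob on the bar, a cylinder 22 mm in diameter and 38 mm tall standing on the bar, 105 mm from the pivot; this point is 25 mm above the clevis top.
- pivot (a point): The bar's pivot axis, at the height of the bar's top face (13 mm below the clevis top), 105 mm to +y of the centre of the vibrating table.
- pin: Steel ball-lock pin, about 0.2 kg, at first upright in its rest block. Origin: on its axis, in the underside of its shoulder; z up through the handle. Above: shoulder 36 mm in diameter, 5 mm high; round knurled handle 30 mm in diameter up to z = 34 mm; button. Below: 16 mm shank, straight to z = -63 mm, the nose tapering to 14 mm at z = -66 mm.
- pin_balls (a point): On the pin's axis at its four 10 mm balls, 42 mm below the shoulder. They stand 3 mm out of the shank, locked while the button is up, and so catch on the rim of a clevis hole: let go there, the pin stands by itself with its nose 20 mm in the hole and its shoulder 46 mm above the clevis top. Seated, they clear the lower plate by 1.6 mm.
- pin_nose (a point): Tip of the pin's nose, 66 mm below the shoulder.
- pin_button (a joint): Travel of the pin's button, m: 0 = up (balls out), 0.0055 = fully pressed (balls in, flush). Spring 4 N at first, 7 N fully pressed. Pressing straight down on it with the closed fingertips presses it and then slides the pin down.
- button_top (a point): Centre of the top of the button, a round stud 14 mm in diameter that stands 8 mm out of the handle's top (42 mm above the pin's origin while up).
- rest: The rest block, fixed: white plastic 76 x 76 x 72 mm, with one vertical 26 mm hole through its centre in which the pin hangs by its shoulder, free to be lifted straight out. Origin: centre of its underside. It stands to the left or to the right of the vibrating table.
- mould: Bystander: the polycarbonate chocolate mould, 275 x 135 x 26 mm, full, lying between low fences on the vibrating table's plate, under the bar. Origin: centre of its underside.
- giftbox: Bystander: an open turquoise cardboard gift box of chocolates, 200 x 120 x 40 mm, on the counter on the other side from the rest block. Origin: centre of its underside.
- scraper: Bystander: a flat steel bench scraper with a wooden grip along one edge, 150 x 111 x 18 mm, lying on the counter beyond the vibrating table to the left. Origin: underside, centre of the blade.
- clevis_under (a point): Centre of the hole in the underside of the clevis's lower plate (10 mm thick), 36 mm under the mouth; free air below it, where the balls come out and lock.
Things that resemble listed ones, but are neither listed nor needed, are in the scene too. Of the things that look like the pin, the smallest one is meant.

How it is judged:
By the outcome, as a careful person would: the job done as asked, in the order asked, and still so for the second after the job is handed in, with the robot touching nothing.
It also fails if it takes over 72 s, if anything falls off the work surface, if the arm or the gripper's body presses on something with over 40 N, if the wrist force passes 120 N, or if a joint passes its speed limit or range.

## Working session

There is one attempt and no reset: what is moved stays moved. The work goes in short steps, Python scripts to look and compute and a tool call to move; the robot and the scene stay as the last step left them, time stands still between calls to the robot, and variables do not carry over. Pictures are saved under pics/ and viewed, at most 10 in all, crops included, and the job is handed in when it is done.

Besides the shell and the picture viewer there is one more tool, called after "Request:" as name(argument=value, ...), one argument or row to a line, values as JSON. drive_tool: Moves the arm, as the interface text tells. Its arguments: {"type":"object","properties":{"plan":{"type":"array"},"force":{"type":"number"}},"required":["plan"]}

```bash
mkdir -p pics
cat > h.py <<'E'
import numpy as np, cv2
from workcell import get_state, imaging, hand_in, arm
def snap(name,f):
    im=imaging.get_image(name); cv2.imwrite('pics/'+f,im['pixels'][:,:,::-1]); 
    np.savez('pics/'+f+'.npz',**{k:im[k] for k in('fx','fy','cx','cy','R','t')}); return im
def proj(im,X):
    c=np.array(im['R'])@np.array(X,float)+np.array(im['t']); return float(im['fx']*c[0]/c[2]+im['cx']),float(im['fy']*c[1]/c[2]+im['cy'])
def atz(im,u,v,z):
    R=np.array(im['R']);t=np.array(im['t']);o=-R.T@t
    d=R.T@np.array([(u-im['cx'])/im['fx'],(v-im['cy'])/im['fy'],1]); return o+d*(z-o[2])/d[2]
E
python3 - <<'E'
from h import *
for n in('top','side'):
    im=snap(n,n+'1.png'); print(n,-np.array(im['R']).T@im['t'],im['fx'],np.array(im['R']).round(2).tolist())
print(get_state(),arm.finger_overhang)
E
```

```text
top [ 522.13838357  -13.09381252 1249.58796194] 448.75237399747743 [[0.0, -1.0, -0.0], [-1.0, -0.0, -0.03], [0.03, 0.0, -1.0]]
side [ 331.2662261  -965.28427512  813.44196429] 479.3620331762172 [[0.97, -0.23, 0.01], [-0.12, -0.54, -0.83], [0.2, 0.81, -0.55]]
{'t': 0.1, 'joints': array([-1.3940204 ,  0.39912072,  0.04503152,  1.5377269 , -0.01867347,
        1.20686064, -0.05068665]), 'qvel': array([-0.00069781, -0.0023724 ,  0.00236183, -0.00223347,  0.00170096,
       -0.00065491,  0.0016574 ]), 'tau': array([ 3.46673856e-03, -4.76255786e+01,  1.36987321e+00, -2.54949009e+01,
        1.19506713e-02,  5.05979348e-03,  4.81831833e-06]), 'tcp_pos': array([176.82557595, 624.93667802, 238.37754438]), 'ee_rot': array([-4.60090742e-05,  1.37382177e-01,  9.90517753e-01, -8.46189288e-04]), 'force': array([-0.80691437, -0.31085576, -0.4052034 ]), 'wrist_torque': array([0.03050825, 0.01254119, 0.01279665]), 'gripper_force': 0.0, 'opening': 85.27295951056936} 8.0
```

View pics/top1.png

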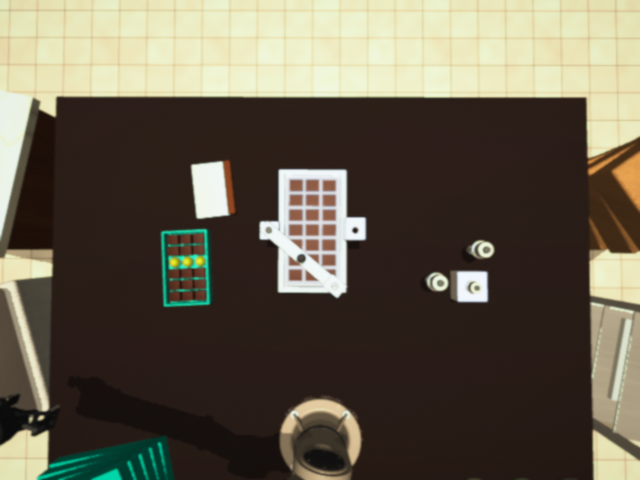

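View pics/side1.png

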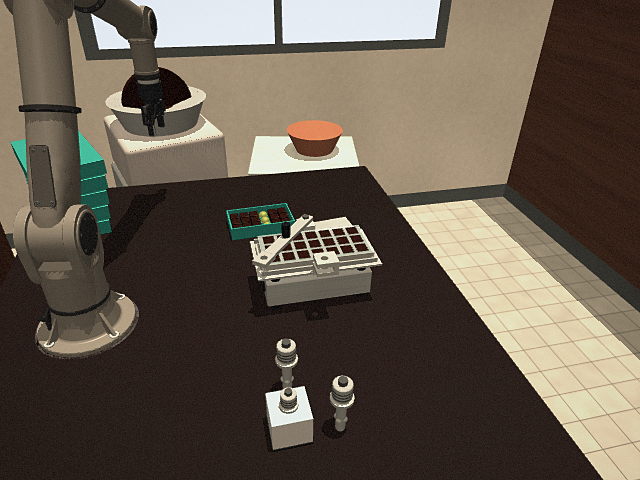

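The top view shows the table with the clevis hole at about (355,230), pivot (268,230), knob (301,258), bar end (338,288), and the rest block with pin at (475,287). There are two larger decoys at (437,282) and (483,250). In the side view the pin is at (288,395) and the clevis at (325,260). Next I'll zoom in.

Run:
```python
import cv2,numpy as np
t=cv2.imread('pics/top1.png');s=cv2.imread('pics/side1.png')
def c(i,u,v,w,h): return cv2.resize(i[v:v+h,u:u+w],(400,300),interpolation=cv2.INTER_CUBIC)
a=np.vstack([np.hstack([c(t,255,210,120,90),c(t,425,235,80,60)]),np.hstack([c(s,245,205,140,105),c(s,255,375,100,75)])])
cv2.imwrite('pics/zoom.png',a)
```

```text
(no output)
```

View pics/zoom.png

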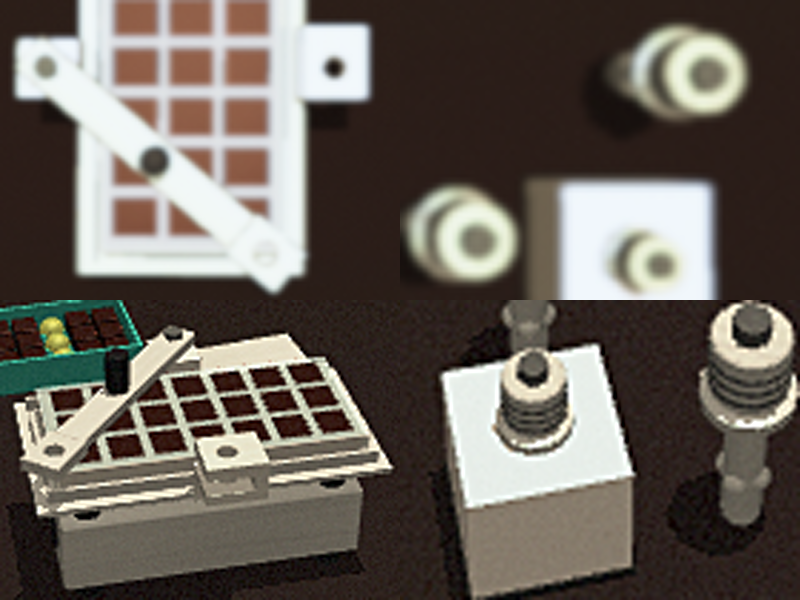

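```bash
cat >> h.py <<'E'
def cam(f): return dict(np.load('pics/'+f+'.npz'))
def tri(pairs):
    A=[];b=[]
    for im,(u,v) in pairs:
        R=np.array(im['R']);t=np.array(im['t']);r=np.array([(u-im['cx'])/im['fx'],(v-im['cy'])/im['fy']])
        for k in(0,1): A.append(R[k]-r[k]*R[2]);b.append(r[k]*t[2]-t[k])
    return np.linalg.lstsq(np.array(A),np.array(b),rcond=None)[0]
E
python3 - <<'E'
from h import *
T=cam('top1.png');S=cam('side1.png')
P=lambda n,a,b:print(n,tri([(T,a),(S,b)]).round(1))
P('hole',(354.9,229.8),(324.1,257.5))
P('knob',(300.9,257.7),(285.6,222.9))
P('button',(476.3,287.4),(287.9,389.1))
for z in(166,171,176): print(z,'hole',atz(T,354.9,229.8,z).round(1),atz(S,324.1,257.5,z).round(1),'knob',atz(T,300.9,257.7,z+25).round(1),atz(S,285.6,222.9,z+25).round(1),'pivot',atz(T,268.2,229.8,z-13))
print('btn',atz(T,476.3,287.4,114),atz(S,287.9,389.1,114))
E
```

```text
hole [564.1 -85.4 173. ]
knob [497.3  42.7 199.5]
button [ 421.5 -394.3  116.3]
166 hole [563.3 -85.6 166. ] [567.7 -76.  166. ] knob [496.3  43.3 191. ] [500.4  56.5 191. ] pivot [563.36511929 125.52802413 153.        ]
171 hole [563.1 -85.3 171. ] [565.8 -82.9 171. ] knob [496.4  43.  196. ] [499.   48.3 196. ] pivot [563.17714196 124.89596431 158.        ]
176 hole [562.9 -85.  176. ] [564.  -89.8 176. ] knob [496.6  42.7 201. ] [497.7  40.1 201. ] pivot [562.98916463 124.2639045  163.        ]
btn [ 420.62645459 -394.88583425  114.        ] [ 422.40672322 -392.54151748  114.        ]
```

Request:
drive_tool(
  plan=[0, 0, 40, 0, 255, 260, -570, 40, 15.8, 255, 260, -570, 40, 15.8, 255, 260, -570, 40, 15.8, 255, 260, -570, 40, 15.8, 255, 260, -570, 40, 15.8, 255, 260, -570, 40, 15.8, 255, 260, -570, 40, 15.8, 255, 260, -570, 40, 15.8, 255, 260, -570, 40, 15.8, 255, 260, -570, 40, 15.8, 255, 260, -570, 40, 15.8, 255],
)

```text
t: 1.1
tcp_pos: [367.3, 206.3, 279.2]
ee_rot: [-0.0, -0.0, 1.0, 0.0]
force: [1.4, -0.5, -0.0]
opening: 0.2
gripper_force: 0.0
```

Request:
drive_tool(
  plan=[75, -150, 0, 0, 255, 75, -150, 0, 0, 255, 75, -150, 0, 0, 255, 75, -150, 0, 0, 255, 75, -150, 0, 0, 255, 75, -150, 0, 0, 255, 75, -150, 0, 0, 255],
)

```text
t: 1.68
tcp_pos: [441.7, 58.9, 279.0]
ee_rot: [-0.001, 0.0, 1.0, 0.0]
force: [-0.5, 1.4, 0.9]
opening: 0.3
gripper_force: 0.0
```

Request:
drive_tool(
  plan=[10, -8, -40, 0, 255, 10, -8, -80, 0, 255, 10, -8, -95, 0, 255, 10, -8, -95, 0, 255, 10, -8, -95, 0, 255, 10, -8, -95, 0, 255],
)

```text
t: 2.18
tcp_pos: [453.1, 51.8, 185.6]
ee_rot: [0.001, -0.001, 1.0, 0.001]
force: [0.2, 0.0, 0.9]
opening: -0.4
gripper_force: 0.0
```

Run:
```python
from h import *
T=snap('top','top2.png')['pixels'];S=snap('side','side2.png')['pixels']
c=lambda i,u,v,w,h: cv2.resize(i[v:v+h,u:u+w],(400,300),interpolation=cv2.INTER_CUBIC)
cv2.imwrite('pics/z2.png',np.hstack([c(T,255,210,120,90),c(S,225,175,160,120)])[:,:,::-1])
print(get_state()['tcp_pos'],get_state()['force'])
```

```text
[453.42593851  51.41122845 186.01202722] [-0.19014751 -0.27649617  0.05990314]
```

View pics/z2.png

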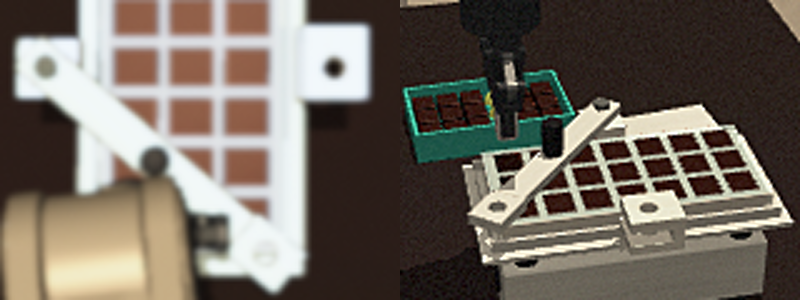

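The fingertip (about pixel (505,130) in the crop) stands behind the knob at mid-knob height. I'll push along the arc, stopping just short of the stop.

Request:
drive_tool(
  plan=[12, -5, 0, 0, 255, 22, -7, 0, 0, 255, 30, -12, 0, 0, 255, 38, -16, 0, 0, 255, 47, -20, 0, 0, 255, 57, -24, 0, 0, 255, 65, -26, 0, 0, 255, 73, -28, 0, 0, 255, 78, -29, 0, 0, 255, 82, -29, 0, 0, 255, 82, -29, 0, 0, 255, 82, -29, 0, 0, 255],
)

```text
t: 3.28
tcp_pos: [535.1, 21.9, 184.6]
ee_rot: [0.001, -0.0, 1.0, 0.0]
force: [-0.5, -0.5, 0.4]
opening: 0.0
gripper_force: 0.3
```

Request:
drive_tool(
  plan=[2, 0, 0, 0, 255, 4, 0, 0, 0, 255, 4, 0, 0, 0, 255],
)

```text
t: 3.53
tcp_pos: [538.6, 21.6, 184.6]
ee_rot: [0.0, -0.0, 1.0, 0.0]
force: [-0.8, -1.8, 0.3]
opening: -0.3
gripper_force: 0.9
```

Request:
drive_tool(
  plan=[2, 0, 0, 0, 255, 4, 0, 0, 0, 255, 4, 0, 0, 0, 255],
)

```text
t: 3.78
tcp_pos: [542.7, 21.5, 184.5]
ee_rot: [0.0, -0.0, 1.0, 0.0]
force: [-1.9, -0.3, 1.0]
opening: 0.1
gripper_force: 0.8
```

Request:
drive_tool(
  plan=[2, 0, 0, 0, 255, 4, 0, 0, 0, 255, 4, 0, 0, 0, 255],
)

```text
t: 4.03
tcp_pos: [543.9, 21.5, 184.1]
ee_rot: [-0.003, 0.0, 1.0, 0.0]
force: [-9.2, -2.0, 6.4]
opening: -0.2
gripper_force: 4.4
```

Request:
drive_tool(
  plan=[2, 0, 0, 0, 255, 2, 0, 0, 0, 255, -30, 0, 0, 0, 255, -45, 0, 20, 0, 255, -45, 0, 60, 0, 255, -45, 0, 100, 0, 255, -60, -20, 120, 0, 100, -80, -55, 120, 0, 100, -95, -90, 120, 0, 100, -110, -130, 120, 0, 100, -120, -170, 120, 0, 100, -124, -210, 120, 0, 100],
)

```text
t: 5.03
tcp_pos: [421.9, -189.9, 305.2]
ee_rot: [0.002, -0.001, 1.0, 0.001]
force: [0.5, 0.5, -0.4]
opening: 51.8
gripper_force: 0.0
```

Request:
drive_tool(
  plan=[0, -205, 0, 0, 100, 0, -205, 0, 0, 100, 0, -205, 0, 0, 100, 0, -205, 0, 0, 100, 0, -205, 0, 0, 100, 0, -205, 0, 0, 100, 0, -205, 0, 0, 100],
)

```text
t: 5.62
tcp_pos: [421.6, -396.5, 304.2]
ee_rot: [-0.0, 0.003, 1.0, -0.001]
force: [-0.5, 0.4, 0.3]
opening: 52.2
gripper_force: 0.0
```

Run:
```python
from h import *
T=snap('top','top3.png')['pixels'];S=snap('side','side3.png')['pixels']
c=lambda i,u,v,w,h: cv2.resize(i[v:v+h,u:u+w],(400,300),interpolation=cv2.INTER_CUBIC)
cv2.imwrite('pics/z3.png',np.vstack([np.hstack([c(T,255,185,120,90),c(S,265,225,100,75)]),np.hstack([c(T,425,235,80,60),c(S,235,305,120,90)])])[:,:,::-1])
print(get_state()['tcp_pos'],get_state()['opening'])
```

```text
[ 423.32853033 -392.79734114  304.22943105] 52.02804390514582
```

View pics/z3.png

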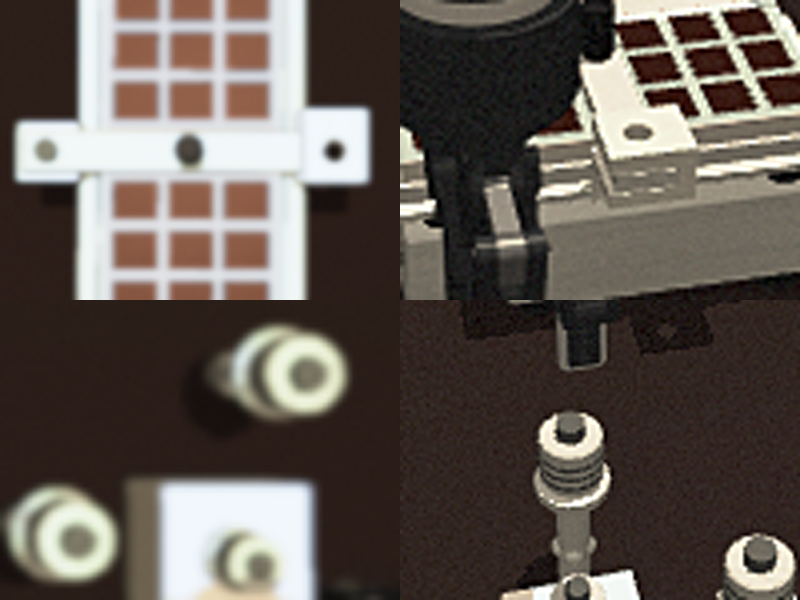

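The bar now lies across to the clevis with the hole at (354.9,229.6), and the pin is undisturbed. I'll descend on the pin.

Request:
drive_tool(
  plan=[0, 0, -40, 0, 100, 0, 0, -80, 0, 100, 0, 0, -120, 0, 100, 0, 0, -150, 0, 100, 0, 0, -170, 0, 100, 0, 0, -170, 0, 100],
)

```text
t: 6.22
tcp_pos: [422.0, -388.3, 130.4]
ee_rot: [-0.002, -0.002, 1.0, 0.003]
force: [-1.1, 0.5, -0.4]
opening: 51.6
gripper_force: 0.0
```

Run:
```python
from h import *
S=snap('side','side4.png');print(get_state()['tcp_pos'])
cv2.imwrite('pics/z4.png',cv2.resize(S['pixels'][330:450,210:370,::-1],(800,600),interpolation=cv2.INTER_CUBIC))
```

```text
[ 422.92783273 -390.24377857  132.9611535 ]
```

View pics/z4.png

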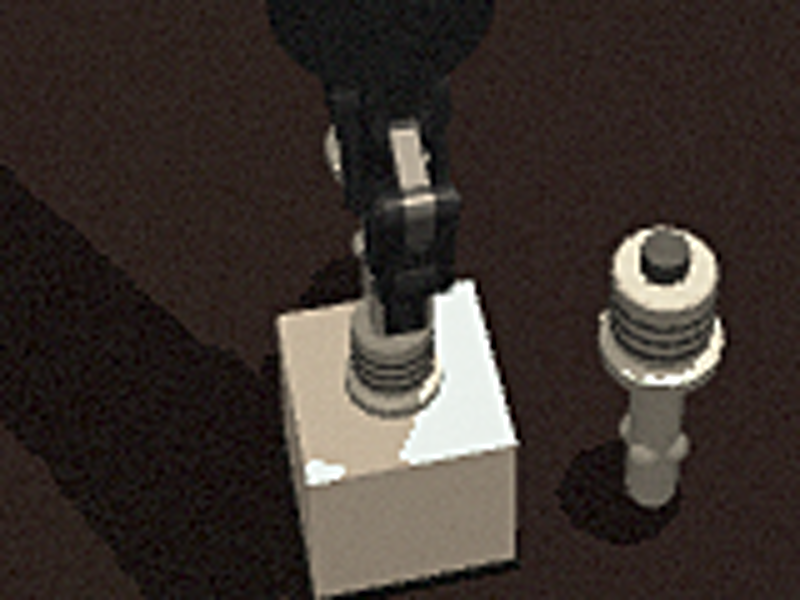

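The fingers straddle the pin, with the near finger in front of the handle at about (405,270).

Request:
drive_tool(
  plan=[-1, -3, -15, 0, 100, -1, -3, -30, 0, 100, -1, -3, -42, 0, 100, -1, -3, -46, 0, 100, -1, -3, -46, 0, 100, -1, -3, -46, 0, 160, -1, -3, -46, 0, 200, -1, -3, -46, 0, 200, -1, -3, -46, 0, 200, -1, -3, -46, 0, 200, -1, -3, -46, 0, 200],
  force=25,
)

```text
t: 7.18
tcp_pos: [422.0, -397.2, 89.6]
ee_rot: [0.001, -0.0, 1.0, -0.0]
force: [-0.1, -0.6, 6.5]
opening: 29.5
gripper_force: 25.3
```

Request:
drive_tool(
  plan=[0, 0, 10, 0, 200, 0, 0, 30, 0, 200, 0, 0, 60, 0, 200, 0, 0, 90, 0, 200, 0, 0, 125, 0, 200, 0, 0, 160, 0, 200, 0, 0, 190, 0, 200, 0, 0, 205, 0, 200, 0, 0, 205, 0, 200, 0, 0, 205, 0, 200],
)

```text
t: 8.02
tcp_pos: [420.9, -396.3, 293.3]
ee_rot: [0.0, 0.0, 1.0, 0.0]
force: [-0.0, 0.5, -3.4]
opening: 29.2
gripper_force: 25.5
```

Request:
drive_tool(
  plan=[14, 31, 0, 0, 200, 28, 62, 0, 0, 200, 42, 93, 0, 0, 200, 56, 124, 0, 0, 200, 71, 156, 0, 0, 200, 85, 187, 0, 0, 200, 99, 218, 0, 0, 200, 113, 249, 0, 0, 200, 128, 280, 0, 0, 200, 138, 303, 0, 0, 200, 142, 311, 0, 0, 200, 142, 311, 0, 0, 200],
)

```text
t: 9.02
tcp_pos: [563.1, -81.6, 290.7]
ee_rot: [-0.002, -0.003, 1.0, 0.0]
force: [-0.4, 0.2, -2.8]
opening: 28.7
gripper_force: 25.7
```

Request:
drive_tool(
  plan=[0, 0, -20, 0, 200, 0, 0, -20, 0, 200, 0, 0, -20, 0, 200, 0, 0, -20, 0, 200],
)

```text
t: 9.35
tcp_pos: [562.4, -87.2, 273.4]
ee_rot: [-0.0, 0.001, 1.0, -0.0]
force: [-0.0, -0.1, -1.8]
opening: 29.0
gripper_force: 25.6
```

Run:
```python
from h import *
T=snap('top','top5.png')['pixels'];S=snap('side','side5.png')['pixels']
print(get_state()['tcp_pos'],get_state()['force'])
c=lambda i,u,v,w,h: cv2.resize(i[v:v+h,u:u+w],(400,600),interpolation=cv2.INTER_CUBIC)
cv2.imwrite('pics/z5.png',np.hstack([c(T,325,195,60,90),c(S,290,190,60,90)])[:,:,::-1])
```

```text
[563.17663134 -86.65182241 274.04793494] [-0.20809145  1.01092634 -1.75085579]
```

View pics/z5.png

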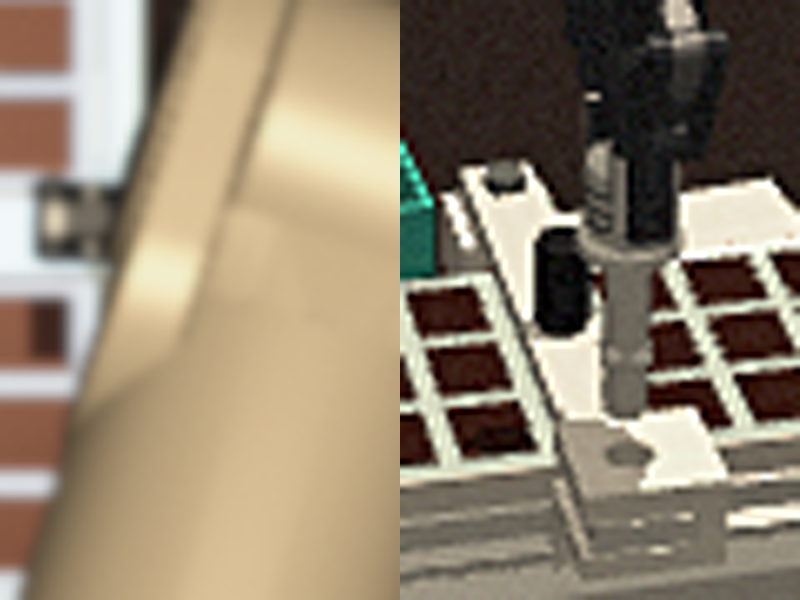

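Side view: the nose tip is at about (628,409) in the crop and the hole at (628,453). They are aligned horizontally and the pin is vertical. I'll compute the offset along the view direction.

Run:
```python
from h import *
S=cam('side5.png');T=cam('top5.png')
n=(323.8,251.0);h=(323.8,257.5)
for z in(188,190,192): print('tip',z,atz(S,*n,z).round(1))
for z in(168,170,172,174,176): print('hole',z,atz(S,*h,z).round(1),atz(T,354.9,229.7,z).round(1))
```

```text
tip 188 [565.2 -80.8 188. ]
tip 190 [564.5 -83.6 190. ]
tip 192 [563.8 -86.4 192. ]
hole 168 [566.2 -78.6 168. ] [563.4 -85.5 168. ]
hole 170 [565.5 -81.4 170. ] [563.4 -85.4 170. ]
hole 172 [564.8 -84.1 172. ] [563.3 -85.2 172. ]
hole 174 [564.  -86.9 174. ] [563.2 -85.1 174. ]
hole 176 [563.3 -89.6 176. ] [563.1 -85.  176. ]
```

Request:
drive_tool(
  plan=[0, 0, 0, 0, 200, 0, 0, 0, 0, 200, 0, 0, 0, 0, 200],
)

```text
t: 9.7
tcp_pos: [563.3, -85.6, 273.7]
ee_rot: [0.0, 0.0, 1.0, 0.0]
force: [0.0, -0.3, -1.6]
opening: 29.4
gripper_force: 25.6
```

Request:
drive_tool(
  plan=[0, 0, -7, 0, 200, 0, 0, -13, 0, 200, 0, 0, -13, 0, 200, 0, 0, -13, 0, 200],
)

```text
t: 10.03
tcp_pos: [562.7, -85.3, 259.5]
ee_rot: [-0.001, -0.0, 1.0, 0.0]
force: [0.6, -0.2, -2.5]
opening: 29.2
gripper_force: 25.6
```

Request:
drive_tool(
  plan=[0, 0, -2, 0, 200, 0, 0, -4, 0, 200, 0, 0, -4, 0, 200],
)

```text
t: 10.28
tcp_pos: [563.0, -85.4, 256.0]
ee_rot: [-0.0, -0.0, 1.0, 0.0]
force: [-0.6, 0.8, -3.0]
opening: 29.2
gripper_force: 25.6
```

Request:
drive_tool(
  plan=[0, 0, -2, 0, 200, 0, 0, -4, 0, 200, 0, 0, -4, 0, 200],
)

```text
t: 10.53
tcp_pos: [564.0, -85.6, 253.4]
ee_rot: [0.001, -0.0, 1.0, 0.0]
force: [-1.1, 0.5, 2.5]
opening: 29.3
gripper_force: 26.3
```

Request:
drive_tool(
  plan=[0, 0, -1, 0, 200, 0, 0, -2, 0, 200, 0, 0, -2, 0, 200, 0, 0, -2, 0, 200],
)

```text
t: 10.87
tcp_pos: [564.7, -85.7, 252.8]
ee_rot: [0.002, -0.0, 1.0, 0.0]
force: [-1.0, 1.3, 9.7]
opening: 29.0
gripper_force: 26.8
```

The nose rests on the surface at z≈169.5. With that lower plate height, the side view puts the hole a little to +y/+x, so I'll slide there under light contact.

Request:
drive_tool(
  plan=[0, 0, 1.5, 0, 200, 0.5, 1, 1.5, 0, 200, 0.7, 1.5, 1.5, 0, 200, 0.7, 1.5, 1.5, 0, 200],
)

```text
t: 11.2
tcp_pos: [564.6, -85.2, 253.0]
ee_rot: [0.001, 0.0, 1.0, -0.001]
force: [-2.0, -0.4, 6.4]
opening: 29.1
gripper_force: 26.5
```

Request:
drive_tool(
  plan=[0.3, 0.5, 0, 0, 200, 0.5, 1, 0, 0, 200, 0.5, 1, 0, 0, 200],
)

```text
t: 11.45
tcp_pos: [564.8, -84.9, 252.9]
ee_rot: [0.001, 0.0, 1.0, -0.001]
force: [-0.6, -2.4, 7.2]
opening: 29.3
gripper_force: 26.5
```

Request:
drive_tool(
  plan=[0, 0.5, 0, 0, 200, 0, 1, 0, 0, 200, 0, 1, 0, 0, 200],
)

```text
t: 11.7
tcp_pos: [564.8, -84.6, 253.0]
ee_rot: [0.001, 0.001, 1.0, -0.002]
force: [-0.9, -3.1, 6.4]
opening: 29.0
gripper_force: 26.6
```

Run:
```python
from h import *
S=snap('side','side6.png')['pixels']
s=get_state();print(s['tcp_pos'],s['force'],s['wrist_torque'])
cv2.imwrite('pics/z6.png',cv2.resize(S[205:280,280:380],(800,600),interpolation=cv2.INTER_CUBIC)[:,:,::-1])
```

```text
[564.76818641 -84.59223559 252.98823078] [-1.46781038 -3.16285688  6.40604394] [-0.92682643  0.29617318 -0.03156652]
```

View pics/z6.png

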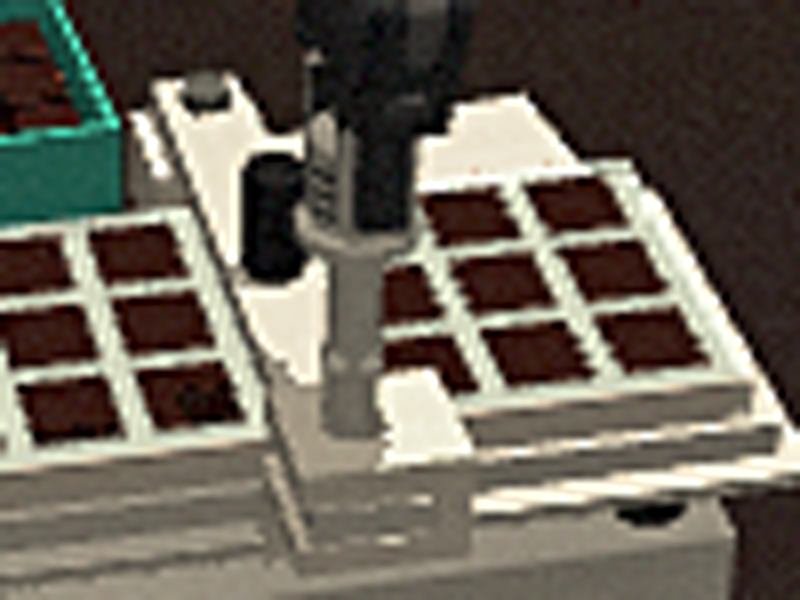

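The nose sits essentially over the hole in this view, with its lower edge at (352,436) against a hole centre of about (354,424). The lateral drag is friction, so I'll lift and re-land at the shifted spot.

Request:
drive_tool(
  plan=[0, 0, 4, 0, 200, 0, 0, 4, 0, 200, 0, 0, 4, 0, 200],
)

```text
t: 12.0
tcp_pos: [564.1, -81.4, 255.2]
ee_rot: [-0.0, -0.0, 1.0, 0.0]
force: [0.2, -0.2, -3.3]
opening: 29.3
gripper_force: 25.7
```

Request:
drive_tool(
  plan=[0, 0, -2, 0, 200, 0, 0, -4, 0, 200, 0, 0, -5, 0, 200, 0, 0, -5, 0, 200],
)

```text
t: 12.33
tcp_pos: [565.8, -82.0, 253.2]
ee_rot: [0.002, -0.0, 1.0, 0.001]
force: [-2.0, 2.2, 12.1]
opening: 29.1
gripper_force: 27.0
```

Request:
drive_tool(
  plan=[0, 0, 4, 0, 200, 0.6, -1, 5, 0, 200, 1.2, -2, 5, 0, 200, 1.2, -2, 5, 0, 200, 1.2, -2, 2.5, 0, 200, 1.2, -2, 0.5, 0, 200, 1.2, -2, 0.5, 0, 200],
)

```text
t: 12.92
tcp_pos: [565.4, -84.1, 250.6]
ee_rot: [-0.0, 0.0, 1.0, -0.0]
force: [0.7, -1.1, -2.5]
opening: 28.8
gripper_force: 25.8
```

It's in. I'll lower it until the balls reach the rim.

Request:
drive_tool(
  plan=[0, 0, -2, 0, 200, 0, 0, -5, 0, 200, 0, 0, -8, 0, 200, 0, 0, -11, 0, 200, 0, 0, -13, 0, 200, 0, 0, -13, 0, 200],
)

```text
t: 13.42
tcp_pos: [565.4, -84.3, 237.8]
ee_rot: [-0.0, 0.0, 1.0, -0.0]
force: [0.8, -2.0, -3.1]
opening: 29.0
gripper_force: 25.6
```

Request:
drive_tool(
  plan=[0, 0, -2, 0, 200, 0, 0, -4, 0, 200, 0, 0, -5, 0, 200, 0, 0, -5, 0, 200],
)

```text
t: 13.75
tcp_pos: [565.8, -84.3, 233.8]
ee_rot: [0.0, 0.0, 1.0, -0.0]
force: [-0.9, -0.3, 1.4]
opening: 29.2
gripper_force: 26.1
```

Request:
drive_tool(
  plan=[0, 0, 0.5, 0, 150, 0, 0, 0.5, 0, 100, 0, 0, 0.5, 0, 100, 0, 0, 0.5, 0, 100, 0, 0, 0.5, 0, 100, 0, 0, 20, 0, 100, 0, 0, 40, 0, 100, 0, 0, 57, 0, 100, 0, 0, 57, 0, 255, 0, 0, 57, 0, 255, 0, 0, 57, 0, 255, 0, 0, 57, 0, 255],
)

```text
t: 14.75
tcp_pos: [564.9, -83.7, 289.1]
ee_rot: [-0.001, -0.0, 1.0, 0.0]
force: [0.6, 0.0, -0.2]
opening: 3.9
gripper_force: 0.0
```

Run:
```python
from h import *
S=snap('side','side7.png')['pixels']
s=get_state();print(s['tcp_pos'],s['force'],s['opening'])
cv2.imwrite('pics/z7.png',cv2.resize(S[190:280,270:390],(800,600),interpolation=cv2.INTER_CUBIC)[:,:,::-1])
```

```text
[564.89443887 -83.73107747 289.07072314] [ 0.67038441 -0.05979271  0.110827  ] -0.09521429009066856
```

View pics/z7.png

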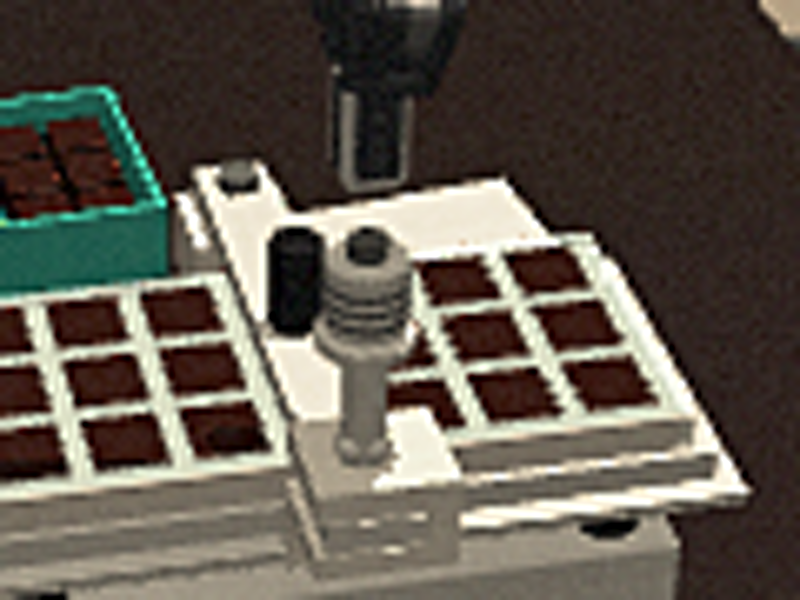

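The pin stands on its balls in the clevis hole, slightly tilted, with its button at (368,240). The closed fingertips at (372,188) are right above it, so I'll press down.

Request:
drive_tool(
  plan=[0, 0, -8, 0, 255, 0, 0, -16, 0, 255, 0, 0, -21, 0, 255, 0, 0, -24, 0, 255, 0, 0, -27, 0, 255, 0, 0, -29, 0, 255, 0, 0, -29, 0, 255],
)

```text
t: 15.38
tcp_pos: [566.4, -84.7, 262.4]
ee_rot: [0.001, 0.0, 1.0, -0.0]
force: [-1.3, -0.3, 7.6]
opening: 0.1
gripper_force: 3.7
```

Request:
drive_tool(
  plan=[0, 0, -2, 0, 255, 0, 0, -4, 0, 255, 0, 0, -6, 0, 255, 0, 0, -6, 0, 255],
)

```text
t: 15.72
tcp_pos: [565.0, -83.8, 254.3]
ee_rot: [-0.001, -0.0, 1.0, 0.0]
force: [-0.4, -0.3, -0.9]
opening: 0.1
gripper_force: 0.0
```

Request:
drive_tool(
  plan=[0, 0, -3, 0, 255, 0, 0, -6, 0, 255, 0, 0, -9, 0, 255, 0, 0, -12, 0, 255, 0, 0, -12, 0, 255],
)

```text
t: 16.13
tcp_pos: [565.1, -83.9, 242.4]
ee_rot: [-0.001, -0.0, 1.0, 0.0]
force: [-0.3, -0.4, 0.8]
opening: 0.1
gripper_force: 0.0
```

Request:
drive_tool(
  plan=[0, 0, -3, 0, 255, 0, 0, -6, 0, 255, 0, 0, -9, 0, 255, 0, 0, -12, 0, 255, 0, 0, -12, 0, 255],
)

```text
t: 16.55
tcp_pos: [565.1, -83.9, 230.5]
ee_rot: [-0.001, -0.0, 1.0, 0.0]
force: [-0.7, 0.2, 0.5]
opening: 0.1
gripper_force: 0.0
```

Request:
drive_tool(
  plan=[0, 0, -3, 0, 255, 0, 0, -6, 0, 255, 0, 0, -9, 0, 255, 0, 0, -12, 0, 255, 0, 0, -12, 0, 255, 0, 0, -12, 0, 255],
)

```text
t: 17.05
tcp_pos: [565.7, -84.1, 219.7]
ee_rot: [0.0, 0.0, 1.0, 0.0]
force: [-1.3, -0.2, 4.9]
opening: 0.1
gripper_force: 1.9
```

Request:
drive_tool(
  plan=[0, 0, -1.5, 0, 255, 0, 0, -3, 0, 255, 0, 0, -4, 0, 255, 0, 0, -4, 0, 255],
)

```text
t: 17.38
tcp_pos: [565.7, -84.1, 215.7]
ee_rot: [0.0, -0.0, 1.0, 0.0]
force: [-1.2, 0.2, 7.4]
opening: 0.2
gripper_force: 3.1
```

Request:
drive_tool(
  plan=[0, 0, -1.5, 0, 255, 0, 0, -3, 0, 255, 0, 0, -4, 0, 255, 0, 0, -4, 0, 255],
)

```text
t: 17.72
tcp_pos: [565.9, -84.2, 214.5]
ee_rot: [0.0, 0.0, 1.0, 0.001]
force: [-7.0, 2.3, 21.5]
opening: -0.4
gripper_force: 10.7
```

Solid stop at 21 N: the pin is seated. I'll lift off to let the button up, clear away sideways and check.

Request:
drive_tool(
  plan=[0, 0, 3, 0, 255, 0, 0, 8, 0, 255, 0, 0, 20, 0, 255, 0, 0, 50, 0, 255, 0, 0, 85, 0, 255, 0, -30, 110, 0, 255, -25, -60, 110, 0, 255, -50, -90, 110, 0, 255, -75, -120, 110, 0, 255, -100, -150, 110, 0, 255, -100, -150, 110, 0, 255, -100, -150, 110, 0, 255],
)

```text
t: 18.72
tcp_pos: [463.7, -236.4, 321.8]
ee_rot: [0.001, 0.003, 1.0, 0.001]
force: [0.6, 0.4, -0.1]
opening: -0.0
gripper_force: 0.0
```

Run:
```python
from h import *
T=snap('top','top8.png')['pixels'];S=snap('side','side8.png')['pixels']
print(get_state()['tcp_pos'])
c=lambda i,u,v,w,h: cv2.resize(i[v:v+h,u:u+w],(400,600),interpolation=cv2.INTER_CUBIC)
cv2.imwrite('pics/z8.png',np.hstack([c(T,310,180,80,120),c(S,290,205,60,90)])[:,:,::-1])
```

```text
[ 466.2369286  -233.07864726  321.35667244]
```

View pics/z8.png

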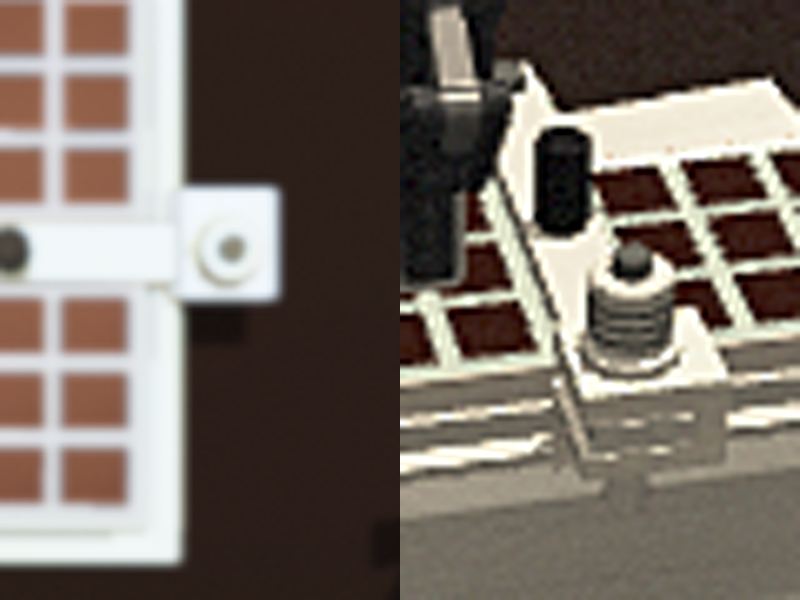

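The pin's shoulder lies flat on the clevis, with the button at (632,262) standing up. The robot is clear of everything.

```bash
python3 -c "
from h import *
print(hand_in())"
```

```text
the job is handed in; nothing more can be done
None
```

The job is handed in. The bar is up against its stop, the pin's shoulder sits flat on the clevis with the button back up, and the most I saw on the pin was a 25–27 N grip and a 21.5 N push. I inferred the ball lock from the raised button, not from seeing the balls. I never touched the mould, the gift box or the scraper.

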